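Wind up the shop counter's clockwork display

ROBOT

A 6-joint arm with a two-finger parallel gripper is mounted at the origin on the work surface. World frame = base frame: x ahead of the robot, y to its left, z up, the work surface at z = 0. Lengths are in m, angles in rad, forces in N, time in s.
With the tool pointing down it reaches from about 0.35 to 0.925 m from the base axis. Payload 6.4 kg.
Tool frame: the origin (TCP) lies midway between the tips of the shut fingers; the grasp point (between the pads) lies 19 mm behind it; z points along the fingers, y is the line along which they close (so a half turn about z gives the same grasp; the last joint's range is limited). The gripper opens to 85 mm and grips with 20 to 120 N. Pads are 22 mm wide; open, the fingers measure 114 mm over their backs; the gripper's body (76 mm by 85 mm) begins 54 mm behind the grasp point. The pads swing forward as they close: fully open they stand 13 mm farther back than shut.
Start: joints at [0.997, 0.245, 1.558, -0, 1.339, -0.174], TCP at [0.253, 0.599, 0.231] pointing down, gripper open.
Joint ranges: [-3.13, 3.13], [-1.02, 2.26], [0.13, 2.54], [-0.95, 4.09], [0.21, 2.88], [-2.74, 2.74]. Speed limits (rad/s): [2.57, 2.57, 3.14, 3.14, 3.14, 3.14].

INTERFACE

Orientations are given as a unit quaternion [w, x, y, z].
In Python, from station import status, imaging, bot gives the robot as it stands. The module is installed in compiled form; this text tells all that it offers.
- The arm moves only by the tool arm_command, never from a script. Its argument "deltas" is a list of rows, each an object of numbers: "jaw": the opening, from 0 (shut) to 1 (fully open); "x", "y", "z": the shift along the tool's x, y, z in m; "twist": the turn about the tool's z in degrees. A call has 1 to 10 rows; each row is the pose to reach, as a shift and turn from the pose commanded when the call began, along the tool's axes at that moment; what a row does not reach only later rows make up. A row lasts 1/10 s, in which the tool goes at most 50 mm and 8.59 degrees, less where a joint would pass 70% of its speed; a pose out of reach is approached as far as the arm can. A call with a gripper value outside its range is refused whole. The fingers move at their own pace and stop on an object; the grip force is fixed at half the most. Time passes only in rows, so rows that repeat a pose let the fingers close. It gives the time, the measured TCP pose, the force, the opening and the grip force at its end, in the units of the state.
- status.get_state(): the state, without advancing time (a new reading comes with each control period).
- imaging.read_camera(name): name is "side" or "top"; returns (picture, depth): 420x560x3 uint8, red, green, blue; 420x560 float32, m along the optical axis (not along the pixel's ray), 0 where there is no reading.
- imaging.camera_params(name): a dict with "intrinsics" (3x3 intrinsics, pixels), "extrinsics" (4x4, takes a point from camera to world coordinates). Camera axes: x right, y down, z forward; pixel columns grow to the right and rows downward; lengths in m; the calibration is good to about 2 mm. A picture is of the moment at which its call begins. camera_params takes no time and is no camera call.
- bot.hand_in(): hands the job in; it is judged then, once.
The state is a dict: "t": time; "joints": joint angles; "qvel": joint speeds; "joint_efforts": joint torques, N m; "position": TCP position; "orientation": TCP orientation; "ft_force": force on the tool from outside, world axes, zero at the start; "torque": the same for the moment, N m; "gripper_width": opening from 0.0 (shut) to 1.0 (fully open); "grip_force": force on a finger pad.
Only numpy, scipy, OpenCV 4.12 (cv2) and the standard library are available. Lean on these libraries where they do the work, as an engineer would, in place of code of your own. Each camera call takes 0.05 s, during which the arm holds its last target. There are 200 camera calls.

TASK

Wind the clockwork turntable display on the shop counter: turn the brass key on its sloped blue console clockwise (as you look at the key), taking a fresh grip as often as needed, until the spring is fully wound and the key comes up against its stop. Stop when it comes up firm: do not force the key hard against the stop. Leave the pencil case on the platter and the bottle and pencil cup beside it standing where they are.

Things in the scene. Friction and masses are not known exactly. Their poses are not given: they have to be found in the camera images.
- key_grip (a point): Centre of the brass key's flat grip, a plate 44 mm wide (own x), 10 mm thick (own y, the way to pinch it) and 30 mm high (own z) on a 12 mm round shaft. Own z is the turning axis: out of the sloped face, 25 degrees from vertical, leaning to the console's front. This point is 48 mm off the face, which is clear for 70 mm round the shaft. The key looks the same after half a turn.
- winder (a joint): How far the spring is wound, rad: 0 run down, 6.2 fully wound against a hard stop. Grows as the key turns clockwise seen from outside (a negative turn about the key's z). Starts at 0.8 to 2.8. A brake holds it where the key is let go, but it can be turned back. Winding takes 0.2 Nm at first, 0.31 Nm near the stop.
- key (a joint): Elastic twist of the key on the winder's shaft, rad, 0 when free, 2.5 Nm per rad: up to 0.13 while winding, less when held still, rising fast when forced against the stop. The key's total angle is winder + key.
- display: Clockwork display, fixed: white plinth 190 x 355 x 50 mm; blue console 180 mm wide, its face sloping from 50 mm high in front (local x = -85 mm) to 115 mm at the back (x = +55); round platter, radius 75 mm, top 62 mm high, at local y = +170 mm. Origin on the counter under the console; the key's shaft leaves the face at local (-15, 0, 83) mm; -x is the front.
- case: Red and orange hard pencil case shaped like a small rucksack, 30 x 60 x 75 mm, standing loose on the platter; origin under its middle.
- bottle: Green drinking bottle with a black cap, radius 33 mm, 204 mm high over its loop, standing on the counter to one side of the display; origin under its middle.
- cup: Yellow pencil cup with five pencils, radius 38 mm, 170 mm high over the pencils, standing on the counter to one side of the display; origin under its middle.

How it is judged:
By the outcome, as a careful person would: the job done as asked, in the order asked, and still so for the second after the job is handed in, with the robot touching nothing.
It also fails if it takes over 70 s, if anything falls off the work surface, if the arm or the gripper's body presses on something with over 40 N, if the wrist force passes 120 N, or if a joint passes its speed limit or range.

## Working session

There is one attempt and no reset: what is moved stays moved. The work goes in short steps, Python scripts to look and compute and a tool call to move; the robot and the scene stay as the last step left them, time stands still between calls to the robot, and variables do not carry over. Pictures are saved under pics/ and viewed, at most 10 in all, crops included, and the job is handed in when it is done.

Besides the shell and the picture viewer there is one more tool, called in YAML: its name, and indented under it one key for each argument. arm_command: Moves the arm, as the interface text tells. Its arguments: {"type":"object","properties":{"deltas":{"type":"array","items":{"type":"object","properties":{"jaw":{"type":"number"},"x":{"type":"number"},"y":{"type":"number"},"z":{"type":"number"},"twist":{"type":"number"}}}}},"required":["deltas"]}

```bash
mkdir -p pics; python3 - <<'E'
from station import status, imaging
import cv2,numpy as np
for n in("side","top"):
    p,d=imaging.read_camera(n); c=imaging.camera_params(n)
    cv2.imwrite(f"pics/{n}0.png",p[...,::-1]); np.savez(f"{n}0.npz",p=p,d=d,K=c["intrinsics"],T=c["extrinsics"])
    print(n,np.round(c["intrinsics"],1).tolist(),np.round(c["extrinsics"],3).tolist())
s=status.get_state(); print(s)
E
```

```text
side [[416.3, 0.0, 288.3], [0.0, 416.3, 211.5], [0.0, 0.0, 1.0]] [[0.797, -0.388, 0.462, 0.156], [-0.603, -0.497, 0.623, -0.676], [-0.012, -0.776, -0.631, 0.832], [0.0, 0.0, 0.0, 1.0]]
top [[414.3, 0.0, 275.1], [0.0, 414.3, 203.7], [0.0, 0.0, 1.0]] [[0.009, -0.982, 0.19, 0.496], [-1.0, -0.007, 0.012, 0.022], [-0.011, -0.19, -0.982, 1.119], [0.0, 0.0, 0.0, 1.0]]
{'t': 0.1, 'joints': array([ 9.96886511e-01,  2.45739345e-01,  1.55887098e+00,  4.15981287e-05,
        1.33871913e+00, -1.74099806e-01]), 'qvel': array([ 0.00158106, -0.00215382, -0.00075743, -0.00031751,  0.00281573,
       -0.00076665]), 'joint_efforts': array([-1.45941212e-04, -4.30669498e+01, -3.27129507e+01, -1.65059605e-04,
        2.82336026e-03, -1.54542397e-05]), 'position': array([0.25272083, 0.59832318, 0.23030501]), 'orientation': array([-3.36105784e-04,  1.98580859e-01,  9.80084123e-01, -8.00977168e-04]), 'ft_force': array([-0.09481392, -0.42526261, -0.35767295]), 'torque': array([-0.0323551 , -0.0226975 , -0.01298269]), 'grip_force': 0.0, 'gripper_width': 0.9991380624568955}
```

View pics/side0.png

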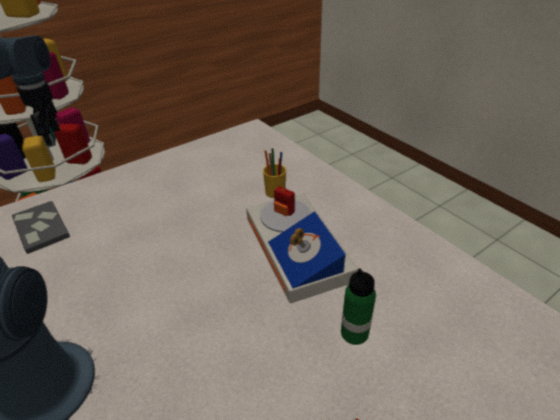

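View pics/top0.png

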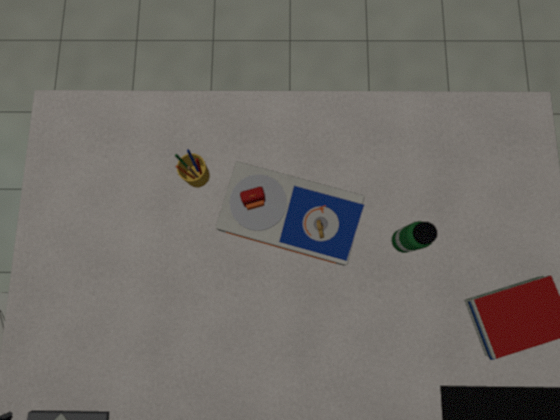

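The side view shows the blue console at about (310,250) with the key at (298,238), and the bottle at (358,308). In the top view the key is at (321,226), the platter is at (258,203), and the front faces the robot.

```bash
cat > h.py <<'E'
import numpy as np,cv2
from scipy.spatial.transform import Rotation as R
def cloud(p,d,K,T):
    v,u=np.indices(d.shape); q=np.stack([(u-K[0,2])*d/K[0,0],(v-K[1,2])*d/K[1,1],d],-1)@T[:3,:3].T+T[:3,3]
    q[d==0]=np.nan; return q
E
python3 - <<'E'
from h import *
P=[];C=[]
for n in("side","top"):
    z=np.load(n+"0.npz"); q=cloud(z["p"],z["d"],z["K"],z["T"]); hsv=cv2.cvtColor(z["p"],cv2.COLOR_RGB2HSV)
    m=(abs(hsv[...,0].astype(int)-112)<12)&(hsv[...,1]>150)&np.isfinite(q[...,2])&(q[...,2]>.04)&(q[...,2]<.13)&(abs(q[...,0]-.7)<.2)&(abs(q[...,1])<.2)
    b=q[m]
    for _ in range(3):
        c=b.mean(0); nn=np.linalg.svd(b-c)[2][2]; nn*=np.sign(nn[2]); b=b[abs((b-c)@nn)<.006]
    r=cv2.minAreaRect(b[:,:2].astype(np.float32)*1000)
    print(n,len(b),"c",c,"n",nn,"tilt",np.degrees(np.arccos(nn[2])),"yaw of -n",np.degrees(np.arctan2(-nn[1],-nn[0])),r)
    yaw=np.radians(-17); 
    s=q.reshape(-1,3); col=z["p"].reshape(-1,3); h=(s-c)@nn; k=(np.linalg.norm(s-c-h[:,None]*nn,axis=1)<.05)&(h>.02)&(h<.08)
    print(k.sum()); vv=np.indices(z["d"].shape).reshape(2,-1).T[k]
    for a,bb,cc,hh in zip(s[k],col[k],vv,h[k]): print(np.round(a,3),bb,cc,round(hh,3))
    # full-res crop
    u,v=(322,225) if n=="top" else (305,245)
    cv2.imwrite(f"pics/{n}c.png",cv2.resize(z["p"][v-50:v+50,u-50:u+50,::-1],(600,600),interpolation=cv2.INTER_CUBIC))
E
```

```text
side 1986 c [ 0.64446624 -0.08492436  0.08006632] n [-0.4065936   0.10363537  0.90771215] tilt 24.808921804083383 yaw of -n -14.299466043761203 ((649.1276245117188, -77.24530792236328), (181.79150390625, 137.4198760986328), 74.6596450805664)
184
[ 0.64  -0.062  0.143] [75 69 66] [228 298] 0.061
[ 0.644 -0.061  0.14 ] [80 67 64] [228 299] 0.057
[ 0.644 -0.065  0.143] [72 62 68] [228 300] 0.059
[ 0.637 -0.063  0.142] [106  80  53] [229 297] 0.062
[ 0.637 -0.067  0.145] [110  80  44] [229 298] 0.064
[ 0.638 -0.07   0.146] [104  77  42] [229 299] 0.064
[ 0.642 -0.069  0.143] [92 70 39] [229 300] 0.06
[ 0.643 -0.071  0.144] [67 53 44] [229 301] 0.06
[ 0.646 -0.071  0.142] [47 43 61] [229 302] 0.057
[ 0.632 -0.065  0.142] [98 73 45] [230 296] 0.063
[ 0.633 -0.067  0.143] [116  85  42] [230 297] 0.064
[ 0.635 -0.069  0.144] [110  79  34] [230 298] 0.063
[ 0.638 -0.069  0.142] [95 71 31] [230 299] 0.061
[ 0.64  -0.07   0.142] [75 55 24] [230 300] 0.059
[ 0.644 -0.07   0.14 ] [67 49 24] [230 301] 0.056
[ 0.647 -0.07   0.138] [61 46 37] [230 302] 0.053
[ 0.65  -0.07   0.136] [48 47 63] [230 30
[... 12845 characters left out ...]
 0.611 -0.075  0.137] [84 65 32] [235 321] 0.063
[ 0.611 -0.078  0.137] [80 63 34] [235 322] 0.063
[ 0.611 -0.08   0.137] [79 69 52] [235 323] 0.063
[ 0.614 -0.085  0.114] [96 93 86] [235 324] 0.041
[ 0.609 -0.073  0.136] [76 64 40] [236 320] 0.064
[ 0.609 -0.075  0.136] [75 57 25] [236 321] 0.063
[ 0.609 -0.078  0.131] [76 59 33] [236 322] 0.059
[ 0.609 -0.08   0.135] [78 67 51] [236 323] 0.062
[ 0.61  -0.084  0.122] [97 92 84] [236 324] 0.049
[ 0.607 -0.073  0.131] [78 66 49] [237 320] 0.06
[ 0.607 -0.076  0.129] [69 53 36] [237 321] 0.058
[ 0.608 -0.079  0.127] [75 64 46] [237 322] 0.056
[ 0.607 -0.08   0.133] [82 74 61] [237 323] 0.061
[ 0.608 -0.083  0.127] [101  97  89] [237 324] 0.055
```

```bash
cd pics; python3 -c "
import cv2,numpy as np
cv2.imwrite('c.png',np.hstack([cv2.resize(cv2.imread(n+'c.png'),(400,400)) for n in('side','top')]))"
```

```text
(no output)
```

View pics/c.png

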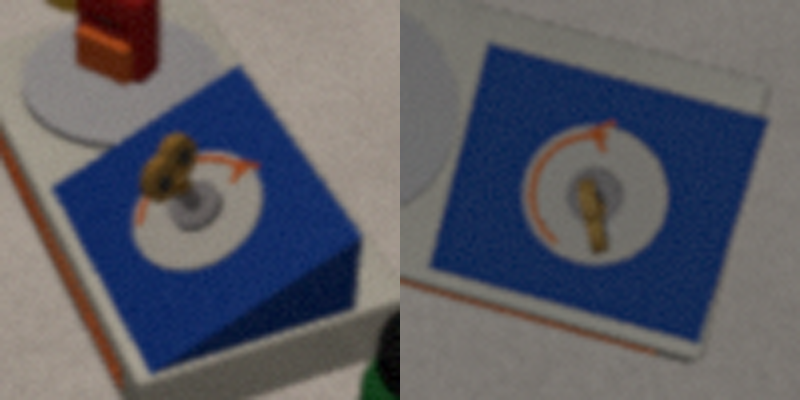

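The crops show the dial with its clockwise arrow. The key plate lies roughly along the slope direction, and its top edge is at (590,215) in the right-hand crop.

```bash
cat >> h.py <<'E'
psi=np.radians(-15.2); t=np.radians(25)
e1=np.array([np.cos(psi)*np.cos(t),np.sin(psi)*np.cos(t),np.sin(t)]); e2=np.array([-np.sin(psi),np.cos(psi),0]); n=np.cross(e1,e2)
P0=np.array([.648,-.0782,.083]); G=P0+.048*n
def key(q):
    s=q.reshape(-1,3); s=s[np.isfinite(s[:,2])]; d=s-P0; h=d@n; a=np.c_[d@e1,d@e2]; k=(h>.056)&(h<.07)&(np.hypot(*a.T)<.035); a=a[k]
    r=cv2.minAreaRect((a*1000).astype(np.float32)); w=np.linalg.eigh(np.cov(a.T))[1][:,1]
    return len(a),a.mean(0)*1000,np.degrees(np.arctan2(w[1],w[0])),r
def twist_to(theta_deg,st):  # twist (deg, +cw seen from above) so tool x lies along plate section at key angle theta about n
    th=np.radians(theta_deg); m=-np.sin(th)*e1+np.cos(th)*e2; yaw=np.degrees(np.arctan2(-m[0],m[1]))
    w,x,y,z=st["orientation"]; X=R.from_quat([x,y,z,w]).apply([1,0,0]); cur=np.degrees(np.arctan2(X[1],X[0]))
    return yaw,cur,(cur-yaw+90)%180-90
E
python3 - <<'E'
from h import *; from station import status
for n_ in("side","top"):
    z=np.load(n_+"0.npz"); print(key(cloud(z["p"],z["d"],z["K"],z["T"])))
s=status.get_state(); w,x,y,zz=s["orientation"]; M=R.from_quat([x,y,zz,w])
print("G",G,"e1",e1,"n",n); print(M.as_matrix().round(3)); print("delta tool to G+ above .08:",M.inv().apply(G+[0,0,.08-.019]-s["position"]))
for th in(20,25,30,35): print(th,twist_to(th,s))
print("az",np.degrees(np.arctan2(*s["position"][1::-1])),np.degrees(s["joints"][0]),np.degrees(np.arctan2(G[1],G[0])))
# objects
z=np.load("top0.npz");q=cloud(z["p"],z["d"],z["K"],z["T"]); print(q[235,425],q[165,190],q[198,253])
E
```

```text
(58, array([0.41609807, 0.53746622]), np.float64(-153.66785355157316), ((1.3958520889282227, 2.02382755279541), (39.741512298583984, 11.735387802124023), 30.3228702545166))
(75, array([ 3.28994051, -0.4638991 ]), np.float64(-152.34990604740597), ((1.860574722290039, -0.7706089019775391), (42.5709114074707, 10.103714942932129), 26.522319793701172))
G [ 0.62842399 -0.07288132  0.12650277] e1 [ 0.87460196 -0.23762409  0.42261826] n [-0.40783359  0.11080593  0.90630779]
[[-0.921  0.389 -0.001]
 [ 0.389  0.921 -0.001]
 [ 0.    -0.002 -1.   ]]
delta tool to G+ above .08: [-0.60735441 -0.47195072  0.04339936]
20 (np.float64(3.056124010900291), np.float64(157.09200700155282), np.float64(-25.96411700934749))
25 (np.float64(7.709807125143678), np.float64(157.09200700155282), np.float64(-30.617800123590854))
30 (np.float64(12.421130347557856), np.float64(157.09200700155282), np.float64(-35.32912334600505))
35 (np.float64(17.199356550161138), np.float64(157.09200700155282), np.float64(-40.10734954860831))
az 67.10168791935361 57.11738975202135 -6.615310408900627
[ 0.60706758 -0.30397064  0.18690404] [0.8155595  0.2715476  0.02100464] [0.69992539 0.08829062 0.13649838]
```

arm_command:
  deltas:
    - {"jaw": 0.7,"x": -0.607,"y": -0.472,"z": 0,"twist": -33}
    - {"jaw": 0.7,"x": -0.607,"y": -0.472,"z": 0,"twist": -33}
    - {"jaw": 0.7,"x": -0.607,"y": -0.472,"z": 0,"twist": -33}
    - {"jaw": 0.7,"x": -0.607,"y": -0.472,"z": 0,"twist": -33}
    - {"jaw": 0.7,"x": -0.607,"y": -0.472,"z": 0,"twist": -33}
    - {"jaw": 0.7,"x": -0.607,"y": -0.472,"z": 0,"twist": -33}
    - {"jaw": 0.7,"x": -0.607,"y": -0.472,"z": 0,"twist": -33}
    - {"jaw": 0.7,"x": -0.607,"y": -0.472,"z": 0,"twist": -33}
    - {"jaw": 0.7,"x": -0.607,"y": -0.472,"z": 0,"twist": -33}
    - {"jaw": 0.7,"x": -0.607,"y": -0.472,"z": 0,"twist": -33}

```text
t: 1.1
position: [0.4941, 0.1668, 0.2311]
orientation: [-0.0, -0.088, 0.996, 0.0]
ft_force: [1.5, 0.6, -0.1]
gripper_width: 0.7
grip_force: 0.0
```

```bash
cat >> h.py <<'E'
def rep(th,dz=0):
    from station import status
    s=status.get_state(); w,x,y,z=s["orientation"]; M=R.from_quat([x,y,z,w])
    print("t",s["t"],"q1,q6",np.degrees(s["joints"][[0,5]]).round(1),"z-tilt",M.apply([0,0,1]).round(3)); print("tool shift (mm) to G",(1000*M.inv().apply(G+[0,0,dz-.019]-s["position"])).round(1),"twist",twist_to(th,s)); print("F",s["ft_force"].round(2),"T",s["torque"].round(3),"w",s["gripper_width"],s["grip_force"])
E
python3 -c "
from h import *;rep(27.5)"
```

```text
t 1.1 q1,q6 [  6.2 -93.9] z-tilt [-0.  0. -1.]
tool shift (mm) to G [ -90.3 -259.5  123.6] twist (np.float64(10.057655894847333), np.float64(-169.91157434592844), np.float64(0.030769759224227755))
F [ 1.53  0.64 -0.15] T [-0.019 -0.006 -0.034] w 0.700318843059538 0.0
```

arm_command:
  deltas:
    - {"jaw": 0.7,"x": -0.09,"y": -0.26,"z": 0}
    - {"jaw": 0.7,"x": -0.09,"y": -0.26,"z": 0}
    - {"jaw": 0.7,"x": -0.09,"y": -0.26,"z": 0}
    - {"jaw": 0.7,"x": -0.09,"y": -0.26,"z": 0}
    - {"jaw": 0.7,"x": -0.09,"y": -0.26,"z": 0}
    - {"jaw": 0.7,"x": -0.09,"y": -0.26,"z": 0}
    - {"jaw": 0.7,"x": -0.09,"y": -0.26,"z": 0.03}
    - {"jaw": 0.7,"x": -0.09,"y": -0.26,"z": 0.06}
    - {"jaw": 0.7,"x": -0.09,"y": -0.26,"z": 0.06}
    - {"jaw": 0.7,"x": -0.09,"y": -0.26,"z": 0.06}

```text
$.deltas[0]: bad value
```

```bash
python3 -c "
from h import *;rep(27.5)
from station import imaging
p,d=imaging.read_camera('side'); cv2.imwrite('pics/s1.png',cv2.resize(p[150:300,220:420,::-1],(800,600),interpolation=cv2.INTER_CUBIC))"
```

```text
t 1.1 q1,q6 [  6.2 -93.9] z-tilt [-0.  0. -1.]
tool shift (mm) to G [ -90.3 -259.5  123.6] twist (np.float64(10.057655894847333), np.float64(-169.91157434592844), np.float64(0.030769759224227755))
F [ 1.53  0.64 -0.15] T [-0.019 -0.006 -0.034] w 0.700318843059538 0.0
```

View pics/s1.png

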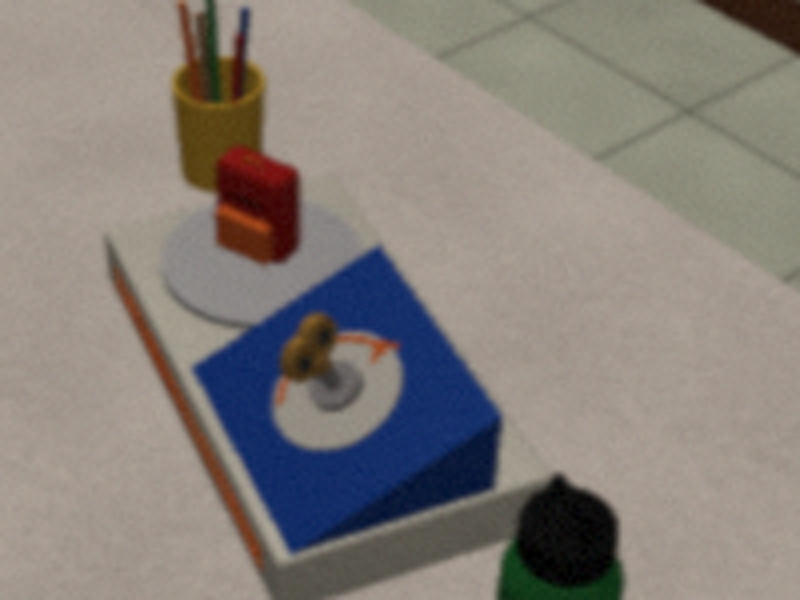

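The picture shows the scene unchanged: the key is at (310,345) and the arm is out of frame. The move was refused because every row needs all five values.

arm_command:
  deltas:
    - {"jaw": 0.7,"x": -0.09,"y": -0.26,"z": 0,"twist": 0}
    - {"jaw": 0.7,"x": -0.09,"y": -0.26,"z": 0,"twist": 0}
    - {"jaw": 0.7,"x": -0.09,"y": -0.26,"z": 0,"twist": 0}
    - {"jaw": 0.7,"x": -0.09,"y": -0.26,"z": 0,"twist": 0}
    - {"jaw": 0.7,"x": -0.09,"y": -0.26,"z": 0,"twist": 0}
    - {"jaw": 0.7,"x": -0.09,"y": -0.26,"z": 0,"twist": 0}
    - {"jaw": 0.7,"x": -0.09,"y": -0.26,"z": 0.03,"twist": 0}
    - {"jaw": 0.7,"x": -0.09,"y": -0.26,"z": 0.06,"twist": 0}
    - {"jaw": 0.7,"x": -0.09,"y": -0.26,"z": 0.06,"twist": 0}
    - {"jaw": 0.7,"x": -0.09,"y": -0.26,"z": 0.06,"twist": 0}

```text
t: 2.15
position: [0.6275, -0.0712, 0.171]
orientation: [-0.001, -0.088, 0.996, 0.0]
ft_force: [-0.1, -0.2, 1.1]
gripper_width: 0.7
grip_force: 0.0
```

```bash
python3 -c "
from h import *;rep(27.5)
from station import imaging
p,d=imaging.read_camera('side'); cv2.imwrite('pics/s2.png',cv2.resize(p[150:300,220:420,::-1],(800,600),interpolation=cv2.INTER_CUBIC))"
```

```text
t 2.15 q1,q6 [ -16.7 -116.8] z-tilt [-0.002  0.    -1.   ]
tool shift (mm) to G [-0.7 -1.8 63.5] twist (np.float64(10.057655894847333), np.float64(-169.90141088936224), np.float64(0.04093321579043163))
F [-0.12 -0.19  1.14] T [-0.006  0.015 -0.021] w 0.6996145116426423 0.0
```

View pics/s2.png

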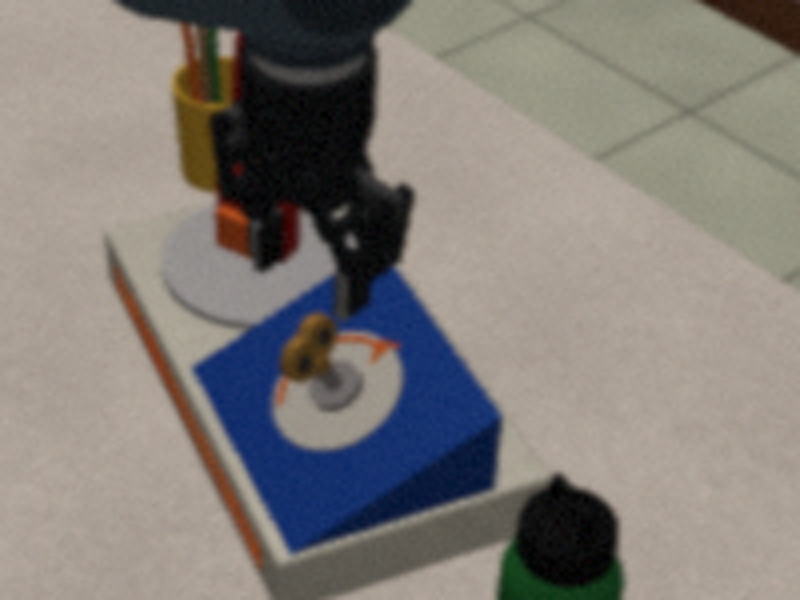

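The open fingers, at (265,240) and (350,290), straddle the key just above it. I'll lower them and pinch.

arm_command:
  deltas:
    - {"jaw": 0.7,"x": 0,"y": -0.001,"z": 0.03,"twist": 0}
    - {"jaw": 0.7,"x": 0,"y": -0.001,"z": 0.063,"twist": 0}
    - {"jaw": 0.7,"x": 0,"y": -0.001,"z": 0.063,"twist": 0}
    - {"jaw": 0.3,"x": 0,"y": -0.001,"z": 0.063,"twist": 0}
    - {"jaw": 0,"x": 0,"y": -0.001,"z": 0.063,"twist": 0}
    - {"jaw": 0,"x": 0,"y": -0.001,"z": 0.063,"twist": 0}
    - {"jaw": 0,"x": 0,"y": -0.001,"z": 0.063,"twist": 0}
    - {"jaw": 0,"x": 0,"y": -0.001,"z": 0.063,"twist": 0}
    - {"jaw": 0,"x": 0,"y": -0.001,"z": 0.063,"twist": 0}

```text
t: 3.1
position: [0.6298, -0.0725, 0.1117]
orientation: [0.002, -0.088, 0.996, -0.001]
ft_force: [-2.8, 3.9, 6.9]
gripper_width: 0.137
grip_force: 57.8
```

```bash
python3 -c "
from h import *;rep(27.5)"
```

```text
t 3.1 q1,q6 [ -16.8 -116.9] z-tilt [ 0.004 -0.002 -1.   ]
tool shift (mm) to G [ 1.4 -0.1  4.2] twist (np.float64(10.057655894847333), np.float64(-169.89501597098572), np.float64(0.047328134166946256))
F [-2.82  3.87  6.89] T [-0.55   0.253 -0.356] w 0.13666471254167975 57.81742421910167
```

arm_command:
  deltas:
    - {"jaw": 0,"x": 0,"y": 0,"z": 0,"twist": 4}
    - {"jaw": 0,"x": 0,"y": 0,"z": 0,"twist": 8}
    - {"jaw": 0,"x": 0,"y": 0,"z": 0,"twist": 12}
    - {"jaw": 0,"x": 0,"y": 0,"z": 0,"twist": 16}
    - {"jaw": 0,"x": 0,"y": 0,"z": 0,"twist": 20}
    - {"jaw": 0,"x": 0,"y": 0,"z": 0,"twist": 24}

```text
t: 3.7
position: [0.6301, -0.0715, 0.1121]
orientation: [0.003, 0.122, 0.993, 0.001]
ft_force: [-3.2, 6.5, 8.0]
gripper_width: 0.107
grip_force: 59.0
```

```bash
python3 -c "
from h import *;rep(3.5)"
```

```text
t 3.7 q1,q6 [-16.8 -92.8] z-tilt [ 0.005  0.001 -1.   ]
tool shift (mm) to G [ 1.3 -1.7  4.6] twist (np.float64(-12.027218280637928), np.float64(165.980504506078), np.float64(-1.9922772132840691))
F [-3.15  6.46  8.  ] T [ 0.95  -0.075  0.295] w 0.10725645957930276 59.00643736124039
```

arm_command:
  deltas:
    - {"jaw": 0,"x": 0,"y": 0,"z": 0,"twist": 5}
    - {"jaw": 0,"x": 0,"y": 0,"z": 0,"twist": 10}
    - {"jaw": 0,"x": 0,"y": 0,"z": 0,"twist": 15}
    - {"jaw": 0,"x": 0,"y": 0,"z": 0,"twist": 20}
    - {"jaw": 0,"x": 0,"y": 0,"z": 0,"twist": 25}
    - {"jaw": 0,"x": 0,"y": 0,"z": 0,"twist": 30}
    - {"jaw": 0,"x": 0,"y": 0,"z": 0,"twist": 35}
    - {"jaw": 0,"x": 0,"y": 0,"z": 0,"twist": 40}

```text
t: 4.5
position: [0.6312, -0.0685, 0.1134]
orientation: [0.002, 0.454, 0.891, 0.005]
ft_force: [-5.9, 12.9, 14.9]
gripper_width: 0.108
grip_force: 157.5
```

```bash
python3 -c "
from h import *;rep(-36.5)"
```

```text
t 4.5 q1,q6 [-16.6 -53. ] z-tilt [ 0.008  0.008 -1.   ]
tool shift (mm) to G [-2.  -4.9  5.9] twist (np.float64(-49.04708907477362), np.float64(126.06173375800557), np.float64(-4.891177167220803))
F [-5.93 12.9  14.94] T [ 4.712 -1.222  1.746] w 0.10821116674930675 157.48252630233765
```

Grip force is climbing because the vertical pads jam on the tilting plate. I'll open to relieve it, then turn with a loose jaw.

arm_command:
  deltas:
    - {"jaw": 0.25,"x": 0,"y": 0,"z": 0,"twist": 0}
    - {"jaw": 0.25,"x": 0,"y": 0,"z": 0,"twist": 0}
    - {"jaw": 0.25,"x": 0,"y": 0,"z": 0,"twist": 0}

```text
t: 4.8
position: [0.6292, -0.0725, 0.1097]
orientation: [0.001, 0.453, 0.891, 0.001]
ft_force: [1.2, 1.4, 2.6]
gripper_width: 0.248
grip_force: 1.4
```

```bash
python3 -c "
from h import *;rep(-36.5)
from station import imaging
p,d=imaging.read_camera('side'); cv2.imwrite('pics/s3.png',cv2.resize(p[190:280,240:360,::-1],(800,600),interpolation=cv2.INTER_CUBIC))"
```

```text
t 4.8 q1,q6 [-16.8 -52.9] z-tilt [ 0.003 -0.    -1.   ]
tool shift (mm) to G [ 0.2 -0.9  2.2] twist (np.float64(-49.04708907477362), np.float64(126.08225096000731), np.float64(-4.870659965219033))
F [1.15 1.4  2.64] T [ 0.309 -0.345 -0.014] w 0.2484703290251683 1.4479788020253181
```

View pics/s3.png

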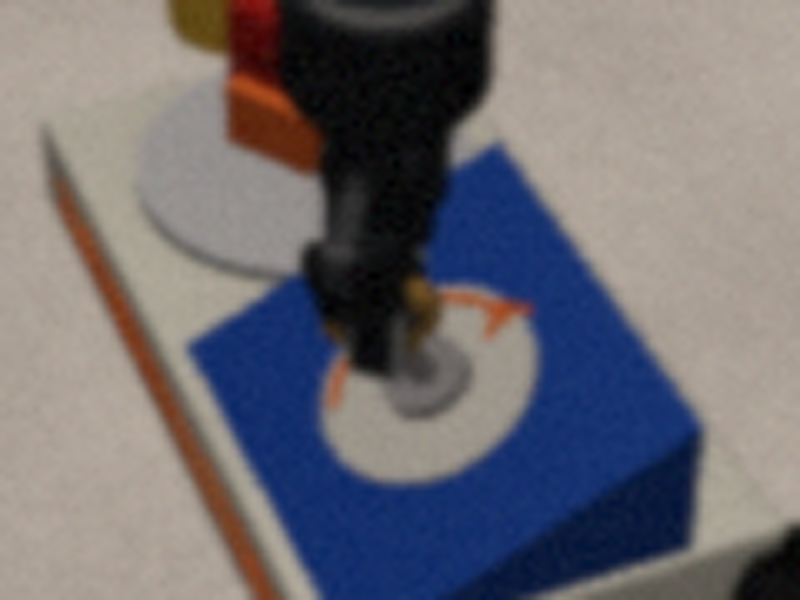

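The fingers straddle the turned key, with a brass edge showing at (420,305), and the grip is relieved. I'll keep turning with the jaw loose at 0.25.

arm_command:
  deltas:
    - {"jaw": 0.25,"x": 0,"y": 0,"z": 0,"twist": 6}
    - {"jaw": 0.25,"x": 0,"y": 0,"z": 0,"twist": 12}
    - {"jaw": 0.25,"x": 0,"y": 0,"z": 0,"twist": 18}
    - {"jaw": 0.25,"x": 0,"y": 0,"z": 0,"twist": 24}
    - {"jaw": 0.25,"x": 0,"y": 0,"z": 0,"twist": 30}
    - {"jaw": 0.25,"x": 0,"y": 0,"z": 0,"twist": 36}

```text
t: 5.45
position: [0.6299, -0.0723, 0.1098]
orientation: [0.002, 0.708, 0.707, 0.002]
ft_force: [1.6, 3.0, 5.1]
gripper_width: 0.255
grip_force: 25.1
```

```bash
python3 -c "
from h import *;rep(-70)"
```

```text
t 5.45 q1,q6 [-16.8 -16.8] z-tilt [ 0.005  0.    -1.   ]
tool shift (mm) to G [-0.6 -1.5  2.3] twist (np.float64(-83.31976732759477), np.float64(89.91024503599411), np.float64(-6.769987636411088))
F [1.59 2.96 5.11] T [ 0.969 -0.851  0.587] w 0.25476833693341117 25.128950236248784
```

arm_command:
  deltas:
    - {"jaw": 0.29,"x": 0,"y": 0,"z": 0,"twist": 6}
    - {"jaw": 0.29,"x": 0,"y": 0,"z": 0,"twist": 12}
    - {"jaw": 0.29,"x": 0,"y": 0,"z": 0,"twist": 18}
    - {"jaw": 0.29,"x": 0,"y": 0,"z": 0,"twist": 24}
    - {"jaw": 0.29,"x": 0,"y": 0,"z": 0,"twist": 30}
    - {"jaw": 0.29,"x": 0,"y": 0,"z": 0,"twist": 36}
    - {"jaw": 0.29,"x": 0,"y": 0,"z": 0,"twist": 42}
    - {"jaw": 0.29,"x": 0,"y": 0,"z": 0,"twist": 48}

```text
t: 6.25
position: [0.6274, -0.0728, 0.1084]
orientation: [-0.0, 0.934, 0.358, -0.001]
ft_force: [-3.1, -0.2, 2.2]
gripper_width: 0.289
grip_force: 14.4
```

```bash
python3 -c "
from h import *;rep(-110)"
```

```text
t 6.25 q1,q6 [-16.9  31.2] z-tilt [-0.002 -0.    -1.   ]
tool shift (mm) to G [0.7 0.7 0.8] twist (np.float64(-127.08023267240522), np.float64(41.91237659407477), np.float64(-11.007390733520026))
F [-3.14 -0.25  2.19] T [0.203 0.186 0.459] w 0.28870108199162914 14.406545720994473
```

arm_command:
  deltas:
    - {"jaw": 0.25,"x": 0,"y": 0,"z": 0,"twist": 6}
    - {"jaw": 0.25,"x": 0,"y": 0,"z": 0,"twist": 12}
    - {"jaw": 0.25,"x": 0,"y": 0,"z": 0,"twist": 18}
    - {"jaw": 0.25,"x": 0,"y": 0,"z": 0,"twist": 24}
    - {"jaw": 0.22,"x": 0,"y": 0,"z": 0,"twist": 30}
    - {"jaw": 0.22,"x": 0,"y": 0,"z": 0,"twist": 36}
    - {"jaw": 0.22,"x": 0,"y": 0,"z": 0,"twist": 42}

```text
t: 6.95
position: [0.6272, -0.0716, 0.1079]
orientation: [-0.001, 1.0, -0.001, -0.001]
ft_force: [-1.4, 5.4, 0.6]
gripper_width: 0.222
grip_force: 8.7
```

```bash
python3 -c "
from h import *;rep(-160)"
```

```text
t 6.95 q1,q6 [-16.8  73.3] z-tilt [-0.002  0.002 -1.   ]
tool shift (mm) to G [1.2 1.3 0.4] twist (np.float64(-176.9438759890997), np.float64(-0.10332420042038953), np.float64(-3.1594482113206936))
F [-1.43  5.45  0.61] T [ 0.443 -0.013  0.246] w 0.22211833929541364 8.728603835916147
```

arm_command:
  deltas:
    - {"jaw": 0.2,"x": 0,"y": 0,"z": 0,"twist": 4}
    - {"jaw": 0.2,"x": 0,"y": 0,"z": 0,"twist": 8}
    - {"jaw": 0.2,"x": 0,"y": 0,"z": 0,"twist": 12}
    - {"jaw": 0.2,"x": 0,"y": 0,"z": 0,"twist": 16}
    - {"jaw": 0.2,"x": 0,"y": 0,"z": 0,"twist": 16}

```text
t: 7.45
position: [0.6273, -0.0713, 0.1079]
orientation: [-0.001, 0.99, -0.138, -0.001]
ft_force: [-2.5, 5.9, 2.6]
gripper_width: 0.206
grip_force: 8.1
```

```bash
python3 -c "
from h import *;rep(-180)"
```

```text
t 7.45 q1,q6 [-16.8  89.1] z-tilt [-0.003  0.002 -1.   ]
tool shift (mm) to G [1.6 1.2 0.4] twist (np.float64(164.8), np.float64(-15.915516480039955), np.float64(-0.7155164800399803))
F [-2.52  5.93  2.59] T [0.591 0.226 0.287] w 0.20620609735009351 8.052463273052126
```

arm_command:
  deltas:
    - {"jaw": 0.2,"x": 0,"y": 0,"z": 0,"twist": 4}
    - {"jaw": 0.2,"x": 0,"y": 0,"z": 0,"twist": 8}
    - {"jaw": 0.2,"x": 0,"y": 0,"z": 0,"twist": 12}
    - {"jaw": 0.2,"x": 0,"y": 0,"z": 0,"twist": 12}

```text
t: 7.85
position: [0.6273, -0.0711, 0.108]
orientation: [-0.001, 0.97, -0.241, -0.001]
ft_force: [-2.6, 6.0, 2.8]
gripper_width: 0.201
grip_force: 8.5
```

```bash
python3 -c "
from h import *;rep(-192)"
```

```text
t 7.85 q1,q6 [-16.8 101.1] z-tilt [-0.002  0.002 -1.   ]
tool shift (mm) to G [1.8 1.  0.5] twist (np.float64(153.896021177068), np.float64(-27.916058348524324), np.float64(-1.8120795255923383))
F [-2.62  5.97  2.84] T [0.671 0.207 0.31 ] w 0.20069550459190005 8.498406350699952
```

arm_command:
  deltas:
    - {"jaw": 0.2,"x": 0,"y": 0,"z": 0,"twist": 4}
    - {"jaw": 0.2,"x": 0,"y": 0,"z": 0,"twist": 8}
    - {"jaw": 0.2,"x": 0,"y": 0,"z": 0,"twist": 12}
    - {"jaw": 0.2,"x": 0,"y": 0,"z": 0,"twist": 12}

```text
t: 8.25
position: [0.6277, -0.0703, 0.108]
orientation: [-0.002, 0.94, -0.341, -0.001]
ft_force: [-2.0, 8.0, 2.8]
gripper_width: 0.202
grip_force: 22.9
```

```bash
python3 -c "
from h import *;rep(-204)"
```

```text
t 8.25 q1,q6 [-16.7 113. ] z-tilt [-0.001  0.004 -1.   ]
tool shift (mm) to G [2.3 1.5 0.5] twist (np.float64(142.8252233433338), np.float64(-39.864522186058515), np.float64(-2.6897455293922974))
F [-2.01  8.01  2.81] T [ 1.519 -0.192  0.638] w 0.20247220467856766 22.88462495450858
```

arm_command:
  deltas:
    - {"jaw": 0.25,"x": 0,"y": 0,"z": 0,"twist": 0}
    - {"jaw": 0.25,"x": 0,"y": 0,"z": 0,"twist": 0}
    - {"jaw": 0.25,"x": 0,"y": 0,"z": 0,"twist": 3}
    - {"jaw": 0.25,"x": 0,"y": 0,"z": 0,"twist": 6}
    - {"jaw": 0.25,"x": 0,"y": 0,"z": 0,"twist": 6}

```text
t: 8.75
position: [0.6274, -0.0707, 0.1078]
orientation: [-0.001, 0.921, -0.39, -0.002]
ft_force: [-1.2, 8.4, 1.6]
gripper_width: 0.253
grip_force: 13.2
```

```bash
python3 -c "
from h import *;rep(-204)"
```

```text
t 8.75 q1,q6 [-16.8 119.1] z-tilt [-0.002  0.003 -1.   ]
tool shift (mm) to G [2.3 0.7 0.3] twist (np.float64(142.8252233433338), np.float64(-45.885571810151006), np.float64(-8.71079515348481))
F [-1.2   8.37  1.56] T [1.185 0.07  0.48 ] w 0.2532308081145908 13.207063525915146
```

arm_command:
  deltas:
    - {"jaw": 0.25,"x": 0,"y": 0,"z": 0,"twist": 3}
    - {"jaw": 0.25,"x": 0,"y": 0,"z": 0,"twist": 3}

```text
t: 8.95
position: [0.6275, -0.0705, 0.1078]
orientation: [-0.001, 0.91, -0.414, -0.002]
ft_force: [-1.1, 8.5, 1.6]
gripper_width: 0.25
grip_force: 18.7
```

```bash
python3 -c "
from h import *;rep(-204)"
```

```text
t 8.95 q1,q6 [-16.8 122. ] z-tilt [-0.002  0.004 -1.   ]
tool shift (mm) to G [2.4 0.9 0.3] twist (np.float64(142.8252233433338), np.float64(-48.85574729050726), np.float64(-11.680970633841042))
F [-1.14  8.48  1.56] T [1.441 0.016 0.714] w 0.2496402266706895 18.652845320175402
```

arm_command:
  deltas:
    - {"jaw": 0.25,"x": 0,"y": 0,"z": 0,"twist": -6}
    - {"jaw": 0.25,"x": 0,"y": 0,"z": 0,"twist": -12}
    - {"jaw": 0.7,"x": 0,"y": 0,"z": 0,"twist": -12}
    - {"jaw": 0.7,"x": 0,"y": 0,"z": 0,"twist": -12}
    - {"jaw": 0.7,"x": 0,"y": 0,"z": 0,"twist": -12}
    - {"jaw": 0.7,"x": 0,"y": 0,"z": -0.03,"twist": -12}
    - {"jaw": 0.7,"x": 0,"y": 0,"z": -0.07,"twist": -12}
    - {"jaw": 0.7,"x": 0,"y": 0,"z": -0.09,"twist": -12}
    - {"jaw": 0.7,"x": 0,"y": 0,"z": -0.09,"twist": -12}

```text
t: 9.85
position: [0.6304, -0.0735, 0.203]
orientation: [0.0, 0.948, -0.317, 0.004]
ft_force: [-0.4, -0.4, 0.4]
gripper_width: 0.701
grip_force: 0.0
```

```bash
python3 -c "
from h import *
from station import imaging
p,d=imaging.read_camera('side'); c=imaging.camera_params('side'); cv2.imwrite('pics/s4.png',cv2.resize(p[150:300,220:420,::-1],(800,600),interpolation=cv2.INTER_CUBIC))
k=key(cloud(p,d,c['intrinsics'],c['extrinsics']));print(k);rep(k[2])"
```

```text
(60, array([1.34131429, 0.89883404]), np.float64(-175.2613213793642), ((0.9394626617431641, 1.705498218536377), (38.67620086669922, 12.525789260864258), 4.492234230041504))
t 9.9 q1,q6 [-16.9 110.1] z-tilt [ 0.004 -0.001 -1.   ]
tool shift (mm) to G [-0.9  0.4 92.7] twist (np.float64(169.09644917236957), np.float64(-36.966154870362274), np.float64(-26.062604042731834))
F [ 0.04 -1.25 -0.26] T [0.004 0.024 0.002] w 0.7009262405843345 0.0
```

View pics/s4.png

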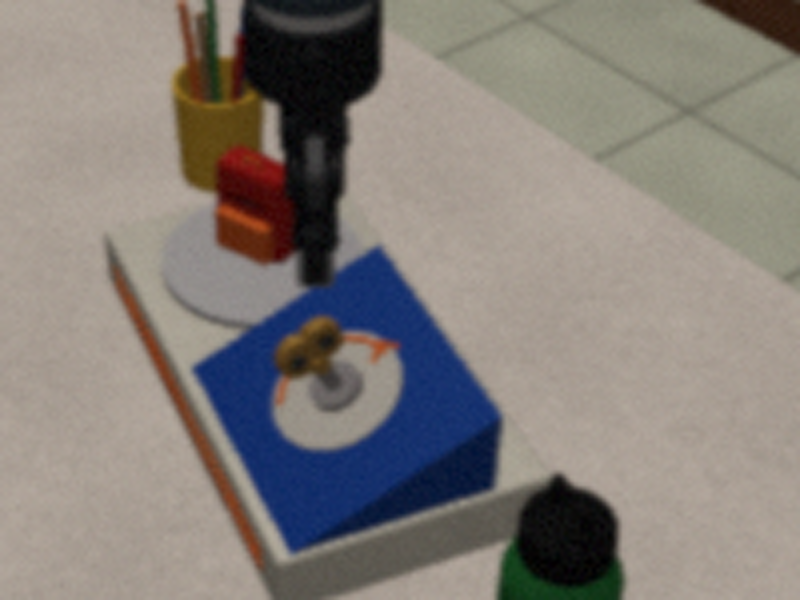

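The key at (310,345) now sits about 5° from the slope direction, having turned about 203°. That fits the stop, so I'll take a fresh flat grip and check with a gentle turn.

arm_command:
  deltas:
    - {"jaw": 0.7,"x": 0,"y": 0,"z": 0,"twist": -8}
    - {"jaw": 0.7,"x": 0,"y": 0,"z": 0,"twist": -16}
    - {"jaw": 0.7,"x": 0,"y": 0,"z": 0,"twist": -24}
    - {"jaw": 0.7,"x": 0,"y": 0,"z": 0.03,"twist": -26}
    - {"jaw": 0.7,"x": 0,"y": 0,"z": 0.07,"twist": -26}
    - {"jaw": 0.7,"x": 0,"y": 0,"z": 0.092,"twist": -26}
    - {"jaw": 0.7,"x": 0,"y": 0,"z": 0.092,"twist": -26}
    - {"jaw": 0.7,"x": 0,"y": 0,"z": 0.092,"twist": -26}

```text
t: 10.7
position: [0.6274, -0.0724, 0.1053]
orientation: [-0.0, 0.995, -0.095, -0.001]
ft_force: [1.1, -0.0, 0.6]
gripper_width: 0.699
grip_force: 0.0
```

arm_command:
  deltas:
    - {"jaw": 0.3,"x": 0,"y": 0,"z": 0,"twist": 0}
    - {"jaw": 0,"x": 0,"y": 0,"z": 0,"twist": 0}
    - {"jaw": 0,"x": 0,"y": 0,"z": 0,"twist": 0}
    - {"jaw": 0,"x": 0,"y": 0,"z": 0,"twist": 0}
    - {"jaw": 0,"x": 0,"y": 0,"z": 0,"twist": 0}
    - {"jaw": 0,"x": 0,"y": 0,"z": 0,"twist": 0}

```text
t: 11.3
position: [0.6289, -0.0719, 0.1078]
orientation: [-0.0, 0.995, -0.095, 0.001]
ft_force: [-0.2, 5.6, 6.1]
gripper_width: 0.106
grip_force: 60.7
```

```bash
python3 -c "
from h import *;rep(4.6)"
```

```text
t 11.3 q1,q6 [-16.8  84.1] z-tilt [ 0.002  0.    -1.   ]
tool shift (mm) to G [-0.3  1.1  0.3] twist (np.float64(-11.029385288410593), np.float64(-10.905555921253287), np.float64(0.12382936715729898))
F [-0.2   5.64  6.09] T [ 0.349  0.138 -0.128] w 0.10636366340039476 60.68163514137268
```

arm_command:
  deltas:
    - {"jaw": 0,"x": 0,"y": 0,"z": 0,"twist": 3}
    - {"jaw": 0,"x": 0,"y": 0,"z": 0,"twist": 6}
    - {"jaw": 0,"x": 0,"y": 0,"z": 0,"twist": 6}

```text
t: 11.6
position: [0.6292, -0.0709, 0.1078]
orientation: [-0.001, 0.989, -0.146, 0.001]
ft_force: [-0.3, 6.7, 6.1]
gripper_width: 0.107
grip_force: 60.2
```

```bash
python3 -c "
from h import *;rep(-1.4)"
```

```text
t 11.6 q1,q6 [-16.7  90. ] z-tilt [ 0.003  0.002 -1.   ]
tool shift (mm) to G [-0.2  2.1  0.3] twist (np.float64(-16.468876000729818), np.float64(-16.83450417196353), np.float64(-0.36562817123370905))
F [-0.26  6.66  6.13] T [ 1.341 -0.143  0.589] w 0.10727792117644493 60.19410163164139
```

arm_command:
  deltas:
    - {"jaw": 0.16,"x": 0,"y": 0,"z": 0,"twist": 0}
    - {"jaw": 0.16,"x": 0,"y": 0,"z": 0,"twist": 0}
    - {"jaw": 0.16,"x": 0,"y": 0,"z": 0,"twist": 4}
    - {"jaw": 0.16,"x": 0,"y": 0,"z": 0,"twist": 6}
    - {"jaw": 0.16,"x": 0,"y": 0,"z": 0,"twist": 6}

```text
t: 12.1
position: [0.6284, -0.0713, 0.1069]
orientation: [-0.001, 0.98, -0.199, 0.0]
ft_force: [0.7, 8.4, 5.3]
gripper_width: 0.162
grip_force: 6.0
```

```bash
python3 -c "
from h import *;rep(-1.4)"
```

```text
t 12.1 q1,q6 [-16.8  96.1] z-tilt [ 0.001  0.002 -1.   ]
tool shift (mm) to G [ 0.7  1.5 -0.6] twist (np.float64(-16.468876000729818), np.float64(-22.923892712668867), np.float64(-6.455016711939052))
F [0.75 8.37 5.27] T [ 1.212 -0.049  0.137] w 0.1616820332594954 6.024411625840003
```

arm_command:
  deltas:
    - {"jaw": 0.16,"x": 0,"y": 0,"z": 0,"twist": 3}
    - {"jaw": 0.16,"x": 0,"y": 0,"z": 0,"twist": 3}

```text
t: 12.3
position: [0.6284, -0.071, 0.1069]
orientation: [-0.001, 0.975, -0.224, 0.0]
ft_force: [0.3, 8.5, 4.7]
gripper_width: 0.165
grip_force: 12.0
```

```bash
python3 -c "
from h import *;rep(-1.4)"
```

```text
t 12.3 q1,q6 [-16.8  99.1] z-tilt [ 0.001  0.003 -1.   ]
tool shift (mm) to G [ 0.8  1.7 -0.6] twist (np.float64(-16.468876000729818), np.float64(-25.908839370277516), np.float64(-9.439963369547698))
F [0.34 8.54 4.68] T [ 1.475 -0.113  0.368] w 0.1652158812978135 11.987154339440167
```

arm_command:
  deltas:
    - {"jaw": 0.16,"x": 0,"y": 0,"z": 0,"twist": 3}
    - {"jaw": 0.16,"x": 0,"y": 0,"z": 0,"twist": 3}

```text
t: 12.5
position: [0.6286, -0.0708, 0.1069]
orientation: [-0.002, 0.968, -0.249, 0.0]
ft_force: [0.5, 9.4, 5.1]
gripper_width: 0.158
grip_force: 19.3
```

```bash
python3 -c "
from h import *;rep(-1.4)"
```

```text
t 12.5 q1,q6 [-16.8 102. ] z-tilt [ 0.001  0.003 -1.   ]
tool shift (mm) to G [ 0.9  1.9 -0.6] twist (np.float64(-16.468876000729818), np.float64(-28.88397320091176), np.float64(-12.415097200181947))
F [0.53 9.38 5.06] T [ 1.638 -0.287  0.552] w 0.15794590445958148 19.297182206064463
```

The torque rises steadily with angle, past the ~0.3 Nm running level and with no plateau, so this is the stop. I'll ease off, open and lift clear.

arm_command:
  deltas:
    - {"jaw": 0.16,"x": 0,"y": 0,"z": 0,"twist": -5}
    - {"jaw": 0.16,"x": 0,"y": 0,"z": 0,"twist": -9}
    - {"jaw": 0.7,"x": 0,"y": 0,"z": 0,"twist": -9}
    - {"jaw": 0.7,"x": 0,"y": 0,"z": 0,"twist": -9}
    - {"jaw": 0.7,"x": 0,"y": 0,"z": 0,"twist": -9}
    - {"jaw": 0.7,"x": 0,"y": 0,"z": -0.03,"twist": -9}
    - {"jaw": 0.7,"x": 0,"y": 0,"z": -0.07,"twist": -9}
    - {"jaw": 0.7,"x": 0,"y": 0,"z": -0.11,"twist": -9}
    - {"jaw": 0.7,"x": 0,"y": 0,"z": -0.11,"twist": -9}

```text
t: 13.4
position: [0.6315, -0.0739, 0.2238]
orientation: [0.001, 0.985, -0.173, 0.006]
ft_force: [-0.1, 0.1, 0.8]
gripper_width: 0.698
grip_force: 0.0
```

```bash
python3 -c "
from h import *
from station import imaging
c=imaging.camera_params('side')
for i in range(3):
    p,d=imaging.read_camera('side'); k=key(cloud(p,d,c['intrinsics'],c['extrinsics']));print(k)
z=np.load('side0.npz'); print(key(cloud(z['p'],z['d'],z['K'],z['T']))[2])
cv2.imwrite('pics/s5.png',p[...,::-1]);rep(k[2])"
```

```text
(63, array([1.02938286, 0.90646499]), np.float64(-176.480002703648), ((0.7621116638183594, 1.5761518478393555), (39.29972457885742, 12.281023025512695), 4.401631832122803))
(64, array([1.0254531 , 0.56525155]), np.float64(-173.73315311561333), ((-0.23391151428222656, 1.6891021728515625), (40.53373336791992, 13.22769832611084), 7.30576229095459))
(65, array([1.48943512, 0.71405102]), np.float64(-173.66959997854997), ((0.908355712890625, 0.6979265213012695), (39.14255142211914, 13.662015914916992), 9.429571151733398))
-153.66785355157316
t 13.55 q1,q6 [-16.9  93.1] z-tilt [-0.001  0.    -1.   ]
tool shift (mm) to G [ 1.00e+00 -1.00e-01  1.08e+02] twist (np.float64(170.54145574367146), np.float64(-19.945574334087837), np.float64(-10.4870300777593))
F [-0.62 -0.52 -0.45] T [ 0.036 -0.05  -0.001] w 0.6988871697060097 0.0
```

View pics/s5.png

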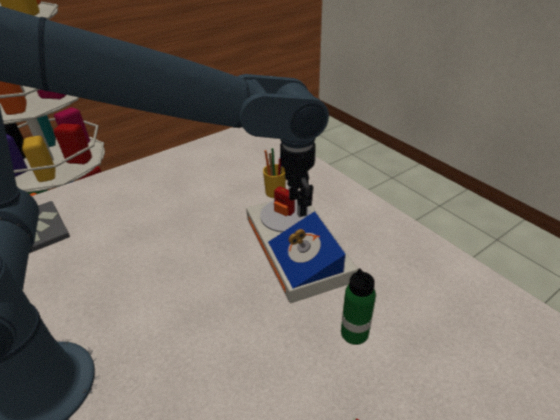

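The picture shows the key at (298,238), back at the same rest angle of about -175° after both pushes. The case at (284,201), cup (274,180) and bottle (358,308) are standing where they were. The gripper is clear, so I'm handing in.

```bash
python3 -c "
from station import bot
print(bot.hand_in())"
```

```text
the job is handed in; nothing more can be done
None
```

I wound the key clockwise about 203° until it came up firm at what the torque and its unchanged rest angle show to be the stop, then eased off and handed in with the gripper clear and the case, bottle and cup where they stood; no verdict came back.

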